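# Clear the case lid and hold it open at 60 degrees

### The job

I want to look into the grey parts case. First take the ball bearing that lies on its blue lid and set it down flat, without dropping it, in the middle of the round black mat; only then lift the lid by its bar handle to 60 degrees (where the lid lines up with the red mark on the gauge at its side) and keep it there: the lid falls shut by itself, so finish still holding it open with the gripper. Leave the other things on the bench where they are.

Things in the scene. Friction and masses are not known exactly. Their poses are not given: they have to be found in the camera images.
- case: Fixed open-topped case of grey sheet steel, 160 (x) x 220 (y) x 85 (z) mm; origin at the centre of its underside, on the bench. Its own x axis points from the handle side (towards the robot) to the hinge side; it may be turned up to 0.3 rad about the vertical. A thin steel gauge arc (120 mm radius about the hinge, rising 120 mm above the hinge) with a red mark at 60 degrees stands beside its +y wall. The top of the closed lid is 90 mm above the bench.
- case_lid (a joint): Opening angle of the blue lid in rad: 0 shut (level), 1.047 = 60 degrees, stop at 1.45. Hinged on the far (case +x) edge; lifting the handle opens it. The lid (0.35 kg) and a light spring close it from any angle; about 2 N at the handle carry it.
- lid_handle (a point): Centre of the lid's handle: a round black bar, 12 mm diameter, 120 mm long, parallel to the hinge, joined to the lid by two thin steel arms 110 mm apart (55 mm either side of this point), which leave the bar's middle free all round. The bar lies in the lid's plane, 54 mm beyond the lid's front edge, 220 mm from the hinge; shut, it is 88 mm above the bench. It can turn between gripper pads.
- lid_hinge (a point): Point on the lid's hinge axis, half-way along it, 88 mm above the bench, fixed; the axis is the case's own y axis.
- bearing_centre (a point): Centre (half-way up) of the loose steel ball bearing, 52 mm diameter, 14 mm thick, about 0.12 kg, lying flat on the lid at the start; its z axis is the bearing's axis. Treat it as a solid disc (no finger fits into the bore).
- mat: Fixed round black rubber mat with a white ring, 100 mm diameter, 3 mm thick; origin at the centre of its underside, on the bench.
- oil_filter: Bystander, loose, to be left alone: blue oil filter, 70 mm wide and 89 mm tall; origin at the middle of its underside.
- grease_tin: Bystander, loose, to be left alone: round tin with a blue and yellow label, 75 mm wide and 58 mm tall; origin at the middle of its underside.
- screwdriver: Bystander, loose, to be left alone: screwdriver with a red handle, 228 mm long, 31 mm thick, lying along its y axis; origin at the middle of its underside.
- spark_plug: Bystander, loose, to be left alone: spark plug, 74 mm long, 23 mm thick, lying along its y axis; origin at the middle of its underside.
Mind the look-alikes: they are no part of the job. Of the things like the part that bears bearing_centre, leave any that is yellow; of the rest the smaller one is meant.

How it is judged:
By the outcome, as a careful person would: the job done as asked, in the order asked, and still so for the second after the job is handed in, while the arm keeps its last pose, push and grip.
It also fails if it takes over 54 s, if anything falls off the work surface, if the arm or the gripper's body presses on something with over 40 N, if the wrist force passes 120 N, or if a joint passes its speed limit or range.

### The arm

A 6-joint arm with a two-finger parallel gripper is mounted at the origin on the work surface; the furniture and walls round the work are solid. World frame = base frame: x ahead of the robot, y to its left, z up, the work surface at z = 0. Lengths are in m, angles in degrees, forces in N, time in s.
With the tool pointing down it reaches from about 0.275 to 0.775 m from the base axis. Payload 14.6 kg.
Tool frame: the origin (TCP) lies midway between the tips of the shut fingers; the grasp point (between the pads) lies 19 mm behind it; z points along the fingers, y is the line along which they close (so a half turn about z gives the same grasp; the last joint's range is limited). The gripper opens to 85 mm and grips with 20 to 120 N. Pads are 22 mm wide; open, the fingers measure 114 mm over their backs; the gripper's body (76 mm by 85 mm) begins 54 mm behind the grasp point. The pads swing forward as they close: fully open they stand 13 mm farther back than shut.
Start: joints at [-78.169, 15.075, -2.767, 72.158, 0, 81.102], TCP at [0.186, -0.491, 0.231] pointing down, gripper open.
Joint ranges: [-151.79, 151.79], [-50.71, 97.33], [-67.44, 78.34], [-121.81, 120.89], [-77.56, 73.72], [-180, 180]. Speed limits (degrees/s): [108.29, 108.29, 147.25, 159.86, 180, 180].

### API

Orientations are given as a 3x3 rotation matrix whose columns are the frame's x, y, z axes.
In Python, from plant import env gives the robot as it stands.
- The arm moves only by the tool drive_tool, never from a script. Its argument "plan" is a list of rows, each an object of numbers: "tx", "ty", "tz": the shift along the tool's x, y, z in mm; "yaw": the turn about the tool's z in degrees. A call has 1 to 12 rows; each row is the pose to reach, as a shift and turn from the pose commanded when the call began, along the tool's axes at that moment; what a row does not reach only later rows make up. A row lasts 1/8 s, in which the tool goes at most 62.5 mm and 10.7 degrees, less where a joint would pass 70% of its speed; a pose out of reach is approached as far as the arm can. A call with a gripper value outside its range is refused whole. "hand" is the closure, from -1 (fully open) to 1 (shut), set as the call begins (left out, the last holds). The fingers move at their own pace and stop on an object; "grip_force" is the grip in N (left out, the last holds). Time passes only in rows, so rows that repeat a pose let the fingers close. It gives the time, the measured TCP pose, the force, the opening and the grip force at its end, in the units of the state.
- env.state(): the state, without advancing time (a new reading comes with each control period).
- env.grab_frame(name): name is "scene" or "top" or "wrist"; returns a dict with "frame" (420x560x3 uint8, blue, green, red), "depth" (420x560 float32, m along the optical axis (not along the pixel's ray), 0 where there is no reading), "intrinsics" (3x3 intrinsics, pixels), "distortion" ([k1, k2, p1, p2, k3] as OpenCV has them; the pictures are not rectified), "eye" and "rotation" of the camera in the world; the wrist camera has in their place "T_tool_cam" (4x4, takes a point from camera to tool coordinates, whose origin is the TCP and whose axes are the flange's). Camera axes: x right, y down, z forward; pixel columns grow to the right and rows downward; lengths in m; the calibration is good to about 2 mm. A picture is of the moment at which its call begins: read the wrist's pose just before it.
- env.job_done(): hands the job in; it is judged then, once.
The state is a dict: "clock": time; "q": joint angles; "qd": joint speeds; "joint_efforts": joint torques, N m; "position": TCP position; "tool_rot": TCP orientation; "ft_force": force on the tool from outside, world axes, zero at the start; "ft_torque": the same for the moment, N m; "width": finger opening in m; "grasp_force": force on a finger pad.
Only numpy, scipy, OpenCV 4.12 (cv2) and the standard library are available. Lean on these libraries where they do the work, as an engineer would, in place of code of your own. Each camera call takes 0.05 s, during which the arm holds its last target. There are 200 camera calls.

## Working session

There is one attempt and no reset: what is moved stays moved. The work goes in short steps, Python scripts to look and compute and a tool call to move; the robot and the scene stay as the last step left them, time stands still between calls to the robot, and variables do not carry over. Pictures are saved under pics/ and viewed, at most 10 in all, crops included, and the job is handed in when it is done.

Besides the shell and the picture viewer there is one more tool, called after "Request:" in YAML: its name, and indented under it one key for each argument. drive_tool: Moves the arm, as the interface text tells. Its arguments: {"type":"object","properties":{"plan":{"type":"array"},"hand":{"type":"number"},"grip_force":{"type":"number"}},"required":["plan"]}

```bash
mkdir -p pics; cat > h.py <<'E'
import numpy as np,cv2
from plant import env
def grab(n):
    s=env.state(); f=env.grab_frame(n)
    if n=="wrist":
        T=np.eye(4);T[:3,:3]=np.array(s["tool_rot"]);T[:3,3]=s["position"]
        M=T@np.array(f["T_tool_cam"]); f["eye"]=M[:3,3];f["rotation"]=M[:3,:3]
    f["K"]=np.array(f["intrinsics"]);f["D"]=np.array(f["distortion"]);f["eye"]=np.array(f["eye"]);f["R"]=np.array(f["rotation"])
    return f
def und(f,p): return cv2.undistortPoints(np.array(p,float).reshape(-1,1,2),f["K"],f["D"]).reshape(-1,2)
def plane(f,p,z):
    u=und(f,p); d=np.c_[u,np.ones(len(u))]@f["R"].T
    return f["eye"]+d*((z-f["eye"][2])/d[:,2:3])
def dep(f,p):
    u=und(f,p); z=np.array([np.median(f["depth"][int(round(y))-1:int(round(y))+2,int(round(x))-1:int(round(x))+2]) for x,y in np.array(p).reshape(-1,2)])
    return f["eye"]+(np.c_[u,np.ones(len(u))]*z[:,None])@f["R"].T
def proj(f,P):
    P=np.array(P,float).reshape(-1,3); c=(P-f["eye"])@f["R"]
    return cv2.projectPoints(c.reshape(-1,1,3),np.zeros(3),np.zeros(3),f["K"],f["D"])[0].reshape(-1,2)
def tri(fa,pa,fb,pb):
    A=[];
    ds=[]
    for f,p in((fa,pa),(fb,pb)):
        d=f["R"]@np.r_[und(f,p)[0],1]; ds.append((f["eye"],d/np.linalg.norm(d)))
    I=np.eye(3);S=sum(I-np.outer(d,d) for e,d in ds);b=sum((I-np.outer(d,d))@e for e,d in ds)
    return np.linalg.solve(S,b)
E
python3 - <<'E'
from h import *
import pickle
fs={n:grab(n) for n in("scene","top")}
pickle.dump(fs,open("f0.pkl","wb"))
for n in fs: cv2.imwrite(f"pics/{n}0.png",cv2.resize(fs[n]["frame"],(784,588))); print(n,fs[n]["eye"],fs[n]["R"].round(2).tolist())
E
```

```text
scene [ 0.44886792 -0.57359042  0.73230105] [[0.99, -0.1, 0.07], [-0.12, -0.77, 0.63], [-0.01, -0.63, -0.77]]
top [ 0.29933843 -0.04069027  1.33510385] [[0.02, -0.99, 0.17], [-1.0, -0.02, 0.0], [0.0, -0.17, -0.99]]
```

View pics/scene0.png

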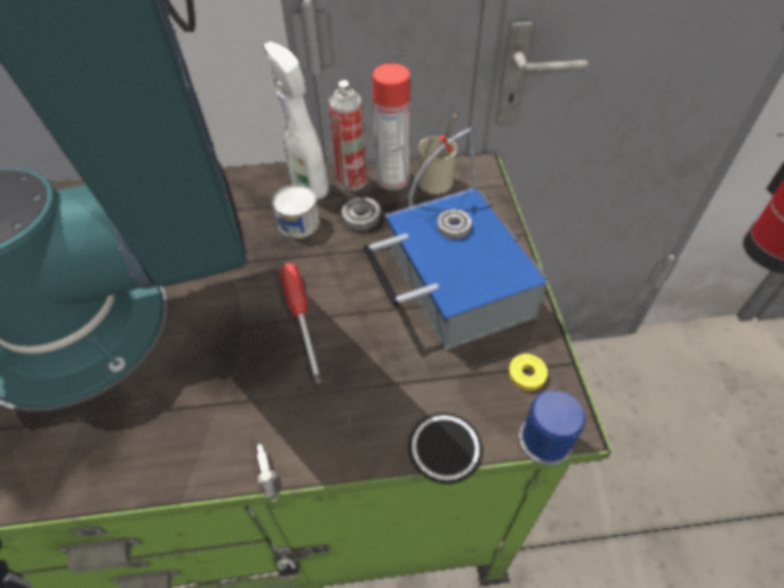

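View pics/top0.png

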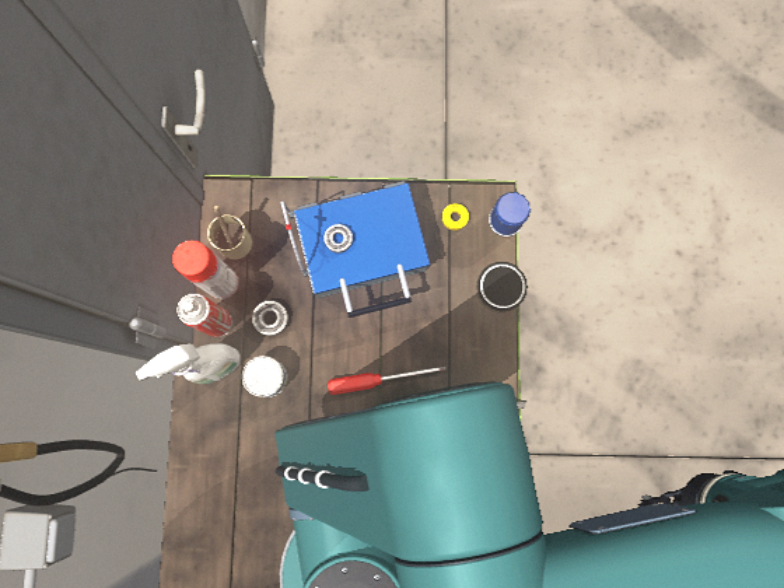

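Scene and top (784-px pictures): there are three bearing-like things.
- A: on the blue lid, scene (454,223), top (338,237).
- B: on the bench, scene (360,212), top (270,318).
- C: the yellow ring, scene (528,372), top (455,216).

A fits: it isn't yellow, it's smaller than B, and it lies on the lid. The mat is at scene (446,447), top (503,286). The handle bar is at top (380,308). I'll confirm A in a crop and measure.

```bash
cat > m.py <<'E'
from h import *
import pickle
fs=pickle.load(open("f0.pkl","rb"));s,t=fs["scene"],fs["top"]
def big(m): 
    c=max(cv2.findContours(m.astype(np.uint8),0,1)[0],key=cv2.contourArea);return c
R={}
for n,f,b,mt in(("s",s,(324,159),(318,319)),("t",t,(241,169),(359,204))):
    hsv=cv2.cvtColor(f["frame"],cv2.COLOR_BGR2HSV);H,S,V=cv2.split(hsv)
    blue=((H>100)&(H<125)&(S>120)).astype(np.uint8)
    cc=cv2.connectedComponents(blue)[1]; 
    l=max(range(1,cc.max()+1),key=lambda i:(cc==i).sum()); lid=(cc==l).astype(np.uint8)
    c=big(lid); hull=cv2.convexHull(c); ap=cv2.approxPolyDP(hull,8,True).reshape(-1,2)
    print(n,"lid corners",ap.tolist())
    print(plane(f,ap,.09).round(3).tolist())
    y,x=np.mgrid[:420,:560]
    # bearing: not blue, inside a window
    m=((S<110)&(np.hypot(x-b[0],y-b[1])<17)); c=big(m); e=cv2.fitEllipse(c); R[n+"b"]=e[0]; print("bear",e)
    print("top z plane .104",plane(f,[e[0]],.1).round(4), "dep",dep(f,[e[0]]).round(3))
    w=((V>150)&(S<70)&(np.hypot(x-mt[0],y-mt[1])<32)); c=cv2.convexHull(big(w)); e=cv2.fitEllipse(c);R[n+"m"]=e[0]
    print("mat",e,plane(f,[e[0]],.003).round(4),dep(f,[e[0]]).round(4))
print("tri bearing",tri(s,R["sb"],t,R["tb"]).round(4),"mat",tri(s,R["sm"],t,R["tm"]).round(4))
a=cv2.resize(s["frame"][125:190,230:380],(780,338),interpolation=2)
b=cv2.resize(t["frame"][110:240,180:340],(310,252),interpolation=2);
cv2.imwrite("pics/crop1.png",np.vstack([a,np.pad(b,((0,0),(0,470),(0,0)))]))
E
python3 m.py
```

```text
s lid corners [[340, 136], [388, 202], [317, 227], [276, 156]]
[[0.669, 0.127, 0.09], [0.723, -0.083, 0.09], [0.568, -0.125, 0.09], [0.512, 0.081, 0.09]]
bear ((324.17486572265625, 159.35389709472656), (21.762271881103516, 25.130517959594727), 97.40291595458984)
top z plane .104 [[0.6151 0.0458 0.1   ]] dep [[0.618 0.056 0.089]]
mat ((320.67626953125, 317.7248229980469), (39.263648986816406, 45.30278778076172), 138.31472778320312) [[ 0.5538 -0.2721  0.003 ]] [[ 0.5538 -0.2723  0.0033]]
t lid corners [[291, 131], [306, 188], [226, 209], [210, 151]]
[[0.726, -0.08, 0.09], [0.572, -0.121, 0.09], [0.513, 0.086, 0.09], [0.667, 0.133, 0.09]]
bear ((241.18348693847656, 169.73085021972656), (19.838333129882812, 20.125123977661133), 94.13040161132812)
top z plane .104 [[0.6153 0.049  0.1   ]] dep [[0.618 0.05  0.09 ]]
mat ((358.5108642578125, 203.9219207763672), (30.822317123413086, 32.15290832519531), 120.48973083496094) [[ 0.5488 -0.2722  0.003 ]] [[ 0.5488 -0.2723  0.0027]]
tri bearing [0.6161 0.0492 0.0965] mat [ 0.5514 -0.2722  0.0023]
```

View pics/crop1.png

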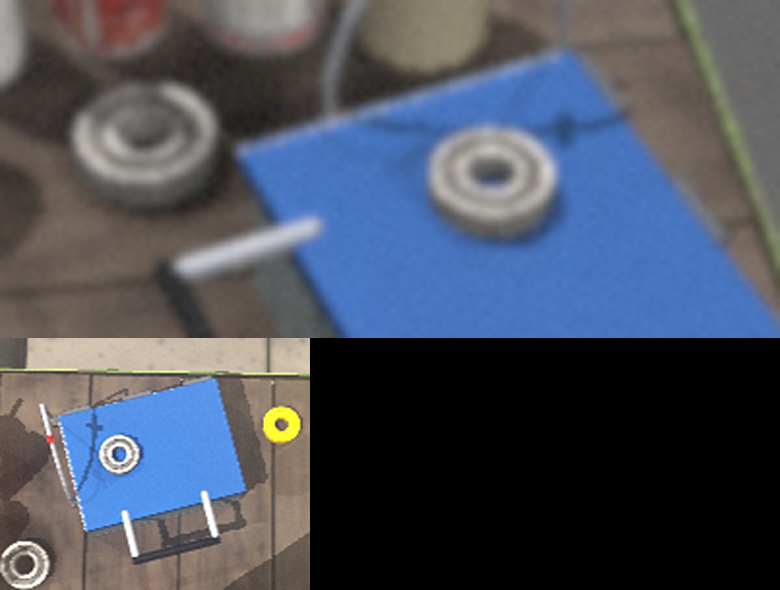

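The crop confirms A: clearly smaller than B, steel, and on the blue lid. The gauge's red mark is at the lid's left edge. Next I'll work out the first move.

```bash
cat >> h.py <<'E'
CY=np.radians(15.6)
def go(p,ang=None):
    "shift in mm in tool axes to put TCP at p; yaw so tool y lies along +-ang (rad)"
    s=env.state();R=np.array(s["tool_rot"]);d=R.T@(np.array(p)-s["position"])*1000
    out=d.round(1).tolist()
    if ang is not None:
        a=R.T@np.array([np.cos(ang),np.sin(ang),0]); y=np.degrees(np.arctan2(-a[0],a[1])); y=(y+90)%180-90; out.append(round(y,1))
    return out
E
python3 - <<'E'
from h import *
s=env.state();print(s["clock"],np.array(s["position"]).round(4),np.array(s["tool_rot"]).round(3).tolist(),s["width"],s["ft_force"])
print(np.array(env.grab_frame("wrist")["T_tool_cam"]).round(3).tolist())
print(go([.616,.049,.231],CY))
E
```

```text
0.1 [ 0.1858 -0.4908  0.2309] [[0.935, 0.354, -0.0], [0.354, -0.935, 0.001], [0.0, -0.001, -1.0]] 0.08519997379513355 [ 0.32139861 -0.00679476 -0.55078396]
[[0.001, -0.963, -0.268, 0.07], [1.0, 0.001, 0.0, -0.001], [-0.0, -0.268, 0.963, -0.142], [0.0, 0.0, 0.0, 1.0]]
[593.4, -352.6, 0.3, np.float64(-84.9)]
```

Request:
drive_tool:
  plan:
    - {"tx":20,"ty":-12,"tz":-10,"yaw":-3}
    - {"tx":70,"ty":-42,"tz":-20,"yaw":-10}
    - {"tx":125,"ty":-75,"tz":-30,"yaw":-18}
    - {"tx":180,"ty":-107,"tz":-30,"yaw":-26}
    - {"tx":235,"ty":-140,"tz":-30,"yaw":-34}
    - {"tx":290,"ty":-172,"tz":-30,"yaw":-42}
    - {"tx":345,"ty":-205,"tz":-30,"yaw":-50}
    - {"tx":400,"ty":-238,"tz":-30,"yaw":-58}
    - {"tx":455,"ty":-270,"tz":-30,"yaw":-66}
    - {"tx":510,"ty":-303,"tz":-30,"yaw":-74}
    - {"tx":560,"ty":-333,"tz":-30,"yaw":-81}
    - {"tx":593,"ty":-353,"tz":-30,"yaw":-85}
  hand: -1

```text
clock: 1.65
position: [0.616, 0.0524, 0.2617]
tool_rot: [[-0.277, 0.961, 0.0], [0.961, 0.277, 0.0], [0.0, 0.0, -1.0]]
ft_force: [0.0, -0.9, -0.3]
width: 0.0852
grasp_force: 0.0
```

Request:
drive_tool:
  plan:
    - {"tz":0}
    - {"tz":0}
    - {"tz":0}

```text
invalid input at $.plan[0]: expected keys tx, ty, tz, yaw
```

```bash
python3 - <<'E'
from h import *
import pickle
s=env.state();print(s["clock"],np.array(s["position"]).round(4),np.array(s["tool_rot"]).round(3).tolist(),np.round(s["ft_force"],2),np.round(s["q"],1))
w=grab("wrist");pickle.dump(w,open("w1.pkl","wb"))
print(proj(w,[.616,.049,.097]), proj(w,[[.513,.084,.09],[.57,-.122,.09],[.4895,-.034,.088]]))
cv2.imwrite("pics/w1.png",w["frame"])
E
```

```text
1.65 [0.616  0.0524 0.2617] [[-0.277, 0.961, 0.0], [0.961, 0.277, 0.0], [0.0, 0.0, -1.0]] [ 0.01 -0.88 -0.27] [-2.7 24.3 16.1 81.7  0.  71.2]
[[277.33769987 195.38032973]] [[168.30456434 119.3607698 ]
 [183.45145962 345.37496491]
 [116.93173135 241.28227011]]
```

View pics/w1.png

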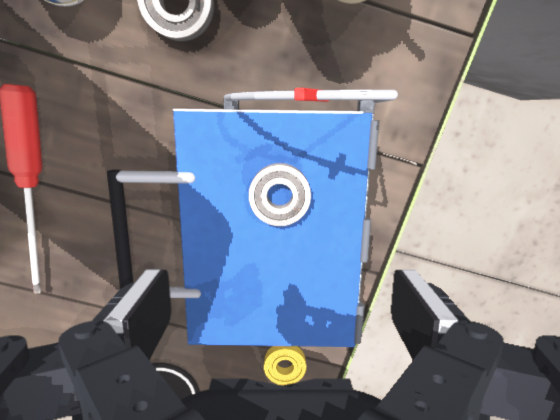

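Wrist view: the bearing is at (280,195), 3 px from the prediction. The lid spans (174,110) to (362,345), the bar runs along (113,172)–(126,290), and the gauge's red mark is at (307,94).

```bash
cat > m2.py <<'E'
from h import *
import pickle
w=pickle.load(open("w1.pkl","rb"));fs=pickle.load(open("f0.pkl","rb"));s,t=fs["scene"],fs["top"]
H,S,V=cv2.split(cv2.cvtColor(w["frame"],cv2.COLOR_BGR2HSV));y,x=np.mgrid[:420,:560]
m=((S<110)&(np.hypot(x-280,y-195)<45)).astype(np.uint8)
c=max(cv2.findContours(m,0,1)[0],key=cv2.contourArea);e=cv2.fitEllipse(c);print(e,[plane(w,[e[0]],z).round(4).tolist() for z in(.097,.104)])
for f,p in((s,(324.2,159.4)),(t,(241.2,169.7))): print("tri",tri(w,e[0],f,p).round(4))
print("dep ring",dep(w,[(280-22,195),(280+22,195),(280,173),(280,217)]).round(4)[:,2],"lid",dep(w,[(230,150),(330,260)]).round(4)[:,2])
# lid edges in wrist
b=((H>98)&(H<125)&(S>110)).astype(np.uint8)
c=max(cv2.findContours(b,0,1)[0],key=cv2.contourArea);r=cv2.approxPolyDP(cv2.convexHull(c),10,True).reshape(-1,2)
print(r.tolist());P=plane(w,r,.09);print(P.round(4).tolist())
for i in range(len(P)):
    d=P[(i+1)%len(P)]-P[i];print(np.linalg.norm(d).round(3),np.degrees(np.arctan2(d[1],d[0])).round(1))
# bar: dark band, per row between arms
pts=[]
for yy in range(195,280,5):
    xs=np.where((V[yy,100:150]<45))[0]+100
    if len(xs): pts.append((xs.mean(),yy,len(xs)))
pts=np.array(pts);print(pts[::4].tolist());B=plane(w,pts[:,:2],.088);d=B[-1]-B[0];print(B.round(4)[::4].tolist(),np.degrees(np.arctan2(d[1],d[0])))
print("dep bar",dep(w,pts[:,:2]).round(3)[::4].tolist())
E
python3 m2.py
```

```text
((279.31256103515625, 194.4830322265625), (62.32234573364258, 63.04642868041992), 174.09803771972656) [[[0.6174, 0.0502, 0.097]], [[0.617, 0.0518, 0.104]]]
tri [0.6169 0.05   0.0955]
tri [0.6175 0.0494 0.0926]
dep ring [0.1007 0.1008 0.1016 0.101 ] lid [0.0889 0.0889]
[[371, 113], [354, 345], [188, 343], [174, 111]]
[[0.6709, 0.135, 0.09], [0.7294, -0.0757, 0.09], [0.5737, -0.1182, 0.09], [0.5161, 0.0918, 0.09]]
0.219 -74.5
0.161 -164.7
0.218 105.3
0.161 15.6
[[116.5, 195.0, 14.0], [119.0, 215.0, 13.0], [120.91666666666667, 235.0, 12.0], [123.08333333333333, 255.0, 12.0], [125.5, 275.0, 12.0]]
[[0.4821, 0.0084, 0.088], [0.4872, -0.009, 0.088], [0.4919, -0.0271, 0.088], [0.497, -0.0456, 0.088], [0.5026, -0.0647, 0.088]] -74.35953802770939
dep bar [[0.483, 0.009, 0.091], [0.488, -0.008, 0.091], [0.493, -0.025, 0.092], [0.498, -0.044, 0.091], [0.503, -0.063, 0.09]]
```

The camera, on the tool's +x side, would hang over the gauge. I'll turn the tool half a turn first so it is on the free side.

Request:
drive_tool:
  plan:
    - {"tx":0,"ty":0,"tz":0,"yaw":-5}
    - {"tx":0,"ty":0,"tz":0,"yaw":-15}
    - {"tx":0,"ty":0,"tz":0,"yaw":-25}
    - {"tx":0,"ty":0,"tz":0,"yaw":-35}
    - {"tx":0,"ty":0,"tz":0,"yaw":-45}
    - {"tx":0,"ty":0,"tz":0,"yaw":-55}
    - {"tx":0,"ty":0,"tz":0,"yaw":-65}
    - {"tx":0,"ty":0,"tz":0,"yaw":-75}
    - {"tx":0,"ty":0,"tz":0,"yaw":-85}
    - {"tx":0,"ty":0,"tz":0,"yaw":-95}
    - {"tx":0,"ty":0,"tz":0,"yaw":-105}
    - {"tx":0,"ty":0,"tz":0,"yaw":-115}

```text
clock: 3.2
position: [0.6148, 0.05, 0.2618]
tool_rot: [[-0.753, -0.658, 0.0], [-0.658, 0.753, 0.0], [-0.0, 0.0, -1.0]]
ft_force: [-0.0, 0.4, -0.1]
width: 0.0851
grasp_force: 0.0
```

Request:
drive_tool:
  plan:
    - {"tx":0,"ty":0,"tz":0,"yaw":-10}
    - {"tx":0,"ty":0,"tz":0,"yaw":-20}
    - {"tx":0,"ty":0,"tz":0,"yaw":-30}
    - {"tx":0,"ty":0,"tz":0,"yaw":-40}
    - {"tx":0,"ty":0,"tz":0,"yaw":-50}
    - {"tx":0,"ty":0,"tz":0,"yaw":-58}
    - {"tx":0,"ty":0,"tz":0,"yaw":-64}
    - {"tx":0,"ty":0,"tz":0,"yaw":-65}
    - {"tx":0,"ty":0,"tz":0,"yaw":-65}
    - {"tx":0,"ty":0,"tz":0,"yaw":-65}

```text
clock: 4.45
position: [0.6154, 0.0492, 0.2614]
tool_rot: [[0.27, -0.963, -0.0], [-0.963, -0.27, 0.0], [-0.0, 0.0, -1.0]]
ft_force: [-0.1, -0.1, -0.1]
width: 0.0852
grasp_force: 0.0
```

```bash
python3 - <<'E'
from h import *
import pickle
s=env.state();print(s["clock"],np.array(s["position"]).round(4),np.round(s["q"],1))
w=grab("wrist");pickle.dump(w,open("w2.pkl","wb"));p=proj(w,[.617,.05,.1])[0];print(p)
H,S,V=cv2.split(cv2.cvtColor(w["frame"],cv2.COLOR_BGR2HSV));y,x=np.mgrid[:420,:560]
m=((S<110)&(np.hypot(x-p[0],y-p[1])<45)).astype(np.uint8)
c=max(cv2.findContours(m,0,1)[0],key=cv2.contourArea);e=cv2.fitEllipse(c);print(e,[plane(w,[e[0]],z).round(4).tolist() for z in(.097,.104)])
w1=pickle.load(open("w1.pkl","rb"));print(tri(w1,(279.3,194.5),w,e[0]).round(4))
print(go([.617,.050,.087],np.radians(15.5)))
E
```

```text
4.45 [0.6154 0.0492 0.2614] [  -3.    24.2   15.9   81.6    0.  -108.7]
[280.32525874 191.27011395]
((280.0177307128906, 190.8409423828125), (62.65241241455078, 63.4624137878418), 2.371708631515503) [[[0.6172, 0.0504, 0.097]], [[0.6176, 0.0489, 0.104]]]
[0.6173 0.0503 0.0975]
[-0.4, -1.8, 174.4, np.float64(0.2)]
```

Two wrist views agree on (0.617, 0.050, 0.097). Going down.

Request:
drive_tool:
  plan:
    - {"tx":-1,"ty":-2,"tz":15,"yaw":0}
    - {"tx":-1,"ty":-2,"tz":45,"yaw":0}
    - {"tx":-1,"ty":-2,"tz":80,"yaw":0}
    - {"tx":-1,"ty":-2,"tz":115,"yaw":0}
    - {"tx":-1,"ty":-2,"tz":140,"yaw":0}
    - {"tx":-1,"ty":-2,"tz":155,"yaw":0}
    - {"tx":-1,"ty":-2,"tz":165,"yaw":0}
    - {"tx":-1,"ty":-2,"tz":170,"yaw":0}
    - {"tx":-1,"ty":-2,"tz":172,"yaw":0}
    - {"tx":-1,"ty":-2,"tz":172,"yaw":0}

```text
clock: 5.75
position: [0.6174, 0.0505, 0.0897]
tool_rot: [[0.271, -0.963, 0.001], [-0.963, -0.271, -0.0], [0.0, -0.001, -1.0]]
ft_force: [0.1, -0.4, 0.2]
width: 0.0852
grasp_force: 0.0
```

Request:
drive_tool:
  plan:
    - {"tx":0,"ty":0,"tz":0,"yaw":0}
    - {"tx":0,"ty":0,"tz":0,"yaw":0}
    - {"tx":0,"ty":0,"tz":0,"yaw":0}
    - {"tx":0,"ty":0,"tz":0,"yaw":0}
    - {"tx":0,"ty":0,"tz":0,"yaw":0}
    - {"tx":0,"ty":0,"tz":0,"yaw":0}
  hand: 1
  grip_force: 30

```text
clock: 6.5
position: [0.6173, 0.0505, 0.0897]
tool_rot: [[0.271, -0.963, 0.001], [-0.963, -0.271, -0.0], [0.0, -0.001, -1.0]]
ft_force: [-2.2, -0.0, 6.7]
width: 0.0498
grasp_force: 30.3
```

Request:
drive_tool:
  plan:
    - {"tx":0,"ty":0,"tz":-1,"yaw":0}
    - {"tx":0,"ty":0,"tz":-3,"yaw":0}
    - {"tx":0,"ty":0,"tz":-6,"yaw":0}
    - {"tx":0,"ty":0,"tz":-10,"yaw":0}
    - {"tx":0,"ty":0,"tz":-10,"yaw":0}
    - {"tx":0,"ty":0,"tz":-10,"yaw":0}

```text
clock: 7.25
position: [0.6171, 0.0505, 0.0992]
tool_rot: [[0.271, -0.963, -0.0], [-0.963, -0.271, 0.0], [-0.0, 0.0, -1.0]]
ft_force: [0.3, 0.5, -2.3]
width: 0.0494
grasp_force: 31.3
```

```bash
python3 - <<'E'
from h import *
import pickle
s=env.state();print(s["clock"],np.array(s["position"]).round(4),np.round(s["ft_force"],2))
w=grab("wrist");f=grab("scene");pickle.dump((w,f),open("g1.pkl","wb"))
p=proj(f,[.617,.05,.1])[0].astype(int);q=proj(w,[.617,.05,.1])[0].astype(int);print(p,q)
cv2.imwrite("pics/g1.png",np.hstack([w["frame"][150:420,80:480],cv2.resize(f["frame"][p[1]-67:p[1]+68,max(0,p[0]-95):p[0]+95],(380,270))]))
E
```

```text
7.25 [0.6171 0.0505 0.0992] [ 0.31  0.48 -2.31]
[324 157] [284 274]
```

View pics/g1.png

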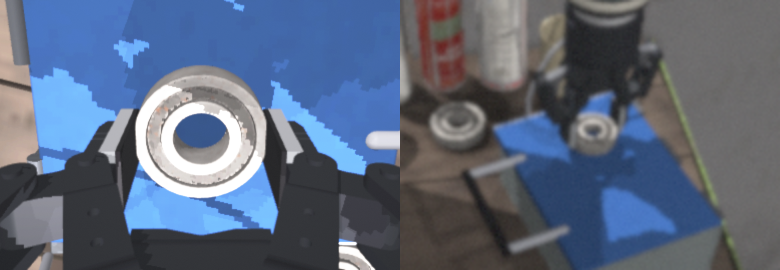

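The wrist view shows bearing A held between the pads, crop (202,130), and the scene view shows it clear of the lid. I'll check its tilt with depth before carrying it.

```bash
cat > tilt.py <<'E'
from h import *
def ringfit(w,c0=None,rad=50,zmin=.05):
    s=env.state()
    y,x=np.mgrid[:420:2,:560:2];p=np.c_[x.ravel(),y.ravel()]
    P=dep(w,p) 
    c=np.array(c0 if c0 is not None else s["position"])
    return P,p
if __name__=="__main__":
    import pickle
    w,f=pickle.load(open("g1.pkl","rb"))
    V=w["frame"].min(2)
    P,p=ringfit(w)
    k=(np.hypot(P[:,0]-.6171,P[:,1]-.0505)<.030)&(P[:,2]>.1)&(P[:,2]<.13)
    Q=P[k];print(len(Q),np.percentile(Q[:,2],[5,25,50,75,95]).round(4))
    top=Q[Q[:,2]>np.percentile(Q[:,2],40)]
    for i in range(4):
        A=np.c_[top[:,:2]-top[:,:2].mean(0),np.ones(len(top))];c,*_=np.linalg.lstsq(A,top[:,2],rcond=None);r=top[:,2]-A@c;top=top[abs(r)<max(.0015,1.5*r.std())]
    print("slopes deg",np.degrees(np.arctan(c[:2])),"z",c[2],r.std(),"ctr",(top.min(0)+top.max(0))/2,len(top))
    R=np.array(env.state()["tool_rot"]);print("in tool x,y:",np.degrees(c[:2]@R[:2,:2]))
E
python3 tilt.py
```

```text
3539 [0.1049 0.1102 0.1117 0.1123 0.123 ]
slopes deg [0.53850655 0.20195119] z 0.11204327929256754 0.00037684927081492486 ctr [0.61906689 0.05059935 0.11233854] 1751
in tool x,y: [-0.04838578 -0.57310541]
  return _methods._mean(a, axis=axis, dtype=dtype,
  ret = ret.dtype.type(ret / rcount)
```

It's flat (tilt under 1°). Lifting and carrying it over to the mat.

Request:
drive_tool:
  plan:
    - {"tx":0,"ty":0,"tz":-12,"yaw":0}
    - {"tx":0,"ty":0,"tz":-35,"yaw":0}
    - {"tx":10,"ty":5,"tz":-60,"yaw":0}
    - {"tx":40,"ty":21,"tz":-75,"yaw":0}
    - {"tx":80,"ty":41,"tz":-80,"yaw":0}
    - {"tx":120,"ty":62,"tz":-80,"yaw":0}
    - {"tx":160,"ty":82,"tz":-80,"yaw":0}
    - {"tx":200,"ty":103,"tz":-80,"yaw":0}
    - {"tx":240,"ty":124,"tz":-80,"yaw":0}
    - {"tx":270,"ty":139,"tz":-80,"yaw":0}
    - {"tx":288,"ty":148,"tz":-80,"yaw":0}
    - {"tx":293,"ty":151,"tz":-80,"yaw":0}

```text
clock: 8.85
position: [0.5512, -0.273, 0.1796]
tool_rot: [[0.27, -0.963, 0.0], [-0.963, -0.27, -0.0], [0.0, -0.0, -1.0]]
ft_force: [-0.2, 0.6, -1.1]
width: 0.0495
grasp_force: 31.5
```

Request:
drive_tool:
  plan:
    - {"tx":0,"ty":0,"tz":0,"yaw":0}
    - {"tx":0,"ty":0,"tz":0,"yaw":0}
    - {"tx":0,"ty":0,"tz":0,"yaw":0}

```text
clock: 9.22
position: [0.5514, -0.2716, 0.1794]
tool_rot: [[0.272, -0.962, 0.0], [-0.962, -0.272, 0.0], [-0.0, -0.0, -1.0]]
ft_force: [-0.4, 0.0, -1.8]
width: 0.0498
grasp_force: 31.5
```

```bash
python3 - <<'E'
from h import *
import pickle
s=env.state();print(s["clock"],np.array(s["position"]).round(4),np.round(s["ft_force"],2),s["width"],np.round(s["q"],1))
w=grab("wrist");f=grab("scene");t=grab("top");pickle.dump((w,f,t,s),open("p1.pkl","wb"))
print(proj(w,[[.551,-.272,.003],[.551+.05,-.272,.003],[.551-.05,-.272,.003],[.551,-.322,.003],[.551,-.222,.003]]).round())
p=proj(f,[.551,-.272,.05])[0].astype(int)
cv2.imwrite("pics/p1.png",np.hstack([w["frame"][100:400,60:480],cv2.resize(f["frame"][p[1]-75:p[1]+75,p[0]-90:p[0]+90],(360,300))]))
E
```

```text
9.225 [ 0.5514 -0.2716  0.1794] [-0.36  0.   -1.77] 0.0497733024518935 [ -33.8   25.     4.4   69.4    0.  -139.6]
[[283. 187.]
 [228. 171.]
 [337. 202.]
 [299. 131.]
 [268. 239.]]
```

View pics/p1.png

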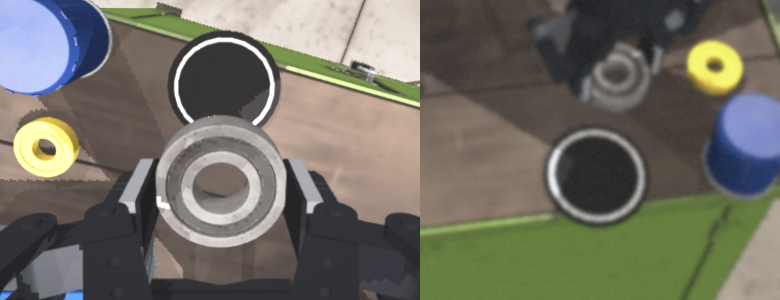

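Wrist crop: the mat's white ring is centred near (224,85), partly hidden by the held bearing at (220,180). Now I'll fit the ring on its plane, and the held bearing's offset from the tool.

```bash
python3 - <<'E'
from h import *
import pickle
from scipy.optimize import least_squares
w,f,t,s=pickle.load(open("p1.pkl","rb"))
y,x=np.mgrid[:420,:560]
V=w["frame"].min(2);R=np.hypot(x-284,y-187)
m=(V>150)&(R<60)&(R>40)&(y<212)
P=plane(w,np.c_[x[m],y[m]],.003)[:,:2]
r=least_squares(lambda q:np.hypot(P[:,0]-q[0],P[:,1]-q[1])-q[2],[.551,-.272,.045],loss="soft_l1",f_scale=.001);print("mat wrist",r.x.round(4),len(P))
for n,g in(("scene",f),("top",t)):
    V=g["frame"].min(2);c=proj(g,[.551,-.272,.003])[0]
    m=(V>140)&(np.hypot(x-c[0],y-c[1])<27)
    P=plane(g,np.c_[x[m],y[m]],.003)[:,:2]
    if m.sum()>20:
        r=least_squares(lambda q:np.hypot(P[:,0]-q[0],P[:,1]-q[1])-q[2],[.551,-.272,.045],loss="soft_l1",f_scale=.001);print(n,r.x.round(4),m.sum())
# bearing top by depth
yy,xx=np.mgrid[180:360:2,180:400:2];p=np.c_[xx.ravel(),yy.ravel()];Q=dep(w,p);Q=Q[(Q[:,2]>.185)&(Q[:,2]<.2)]
k=np.hypot(*(Q[:,:2]-np.array(s["position"])[:2]).T)<.03;Q=Q[k]
print(np.median(Q[:,2]),(np.percentile(Q,1,0)+np.percentile(Q,99,0))/2)
m=(abs(Q[:,2]-np.median(Q[:,2]))<.002);hull=cv2.minEnclosingCircle((Q[m][:,:2]*1000).astype(np.float32));print(hull, np.array(s["position"]))
E
```

```text
mat wrist [ 0.5502 -0.2718  0.0422] 1036
scene [ 0.5481 -0.273   0.0422] 326Traceback (most recent call last):
  File "<stdin>", line 13, in <module>
  File "h.py", line 12, in plane
    u=und(f,p); d=np.c_[u,np.ones(len(u))]@f["R"].T
  File "h.py", line 10, in und
    def und(f,p): return cv2.undistortPoints(np.array(p,float).reshape(-1,1,2),f["K"],f["D"]).reshape(-1,2)
                         ~~~~~~~~~~~~~~~~~~~^^^^^^^^^^^^^^^^^^^^^^^^^^^^^^^^^^^^^^^^^^^^^^^^^
cv2.error: OpenCV(4.12.0) /io/opencv/modules/calib3d/src/undistort.dispatch.cpp:347: error: (-215:Assertion failed) CV_IS_MAT(_src) && CV_IS_MAT(_dst) && (_src->rows == 1 || _src->cols == 1) && (_dst->rows == 1 || _dst->cols == 1) && _src->cols + _src->rows - 1 == _dst->rows + _dst->cols - 1 && (CV_MAT_TYPE(_src->type) == CV_32FC2 || CV_MAT_TYPE(_src->type) == CV_64FC2) && (CV_MAT_TYPE(_dst->type) == CV_32FC2 || CV_MAT_TYPE(_dst->type) == CV_64FC2) in function 'cvUndistortPointsInternal'
```

Request:
drive_tool:
  plan:
    - {"tx":0,"ty":1,"tz":12,"yaw":0}
    - {"tx":0,"ty":1,"tz":40,"yaw":0}
    - {"tx":0,"ty":1,"tz":75,"yaw":0}
    - {"tx":0,"ty":1,"tz":110,"yaw":0}
    - {"tx":0,"ty":1,"tz":138,"yaw":0}
    - {"tx":0,"ty":1,"tz":155,"yaw":0}
    - {"tx":0,"ty":1,"tz":165,"yaw":0}
    - {"tx":0,"ty":1,"tz":170,"yaw":0}
    - {"tx":0,"ty":1,"tz":171,"yaw":0}
    - {"tx":0,"ty":1,"tz":171,"yaw":0}

```text
clock: 10.62
position: [0.5505, -0.2728, 0.0087]
tool_rot: [[0.271, -0.963, 0.001], [-0.963, -0.271, -0.0], [0.001, -0.0, -1.0]]
ft_force: [0.9, 0.7, -1.4]
width: 0.0498
grasp_force: 31.5
```

Request:
drive_tool:
  plan:
    - {"tx":0,"ty":0,"tz":1,"yaw":0}
    - {"tx":0,"ty":0,"tz":2,"yaw":0}
    - {"tx":0,"ty":0,"tz":2.5,"yaw":0}
    - {"tx":0,"ty":0,"tz":2.5,"yaw":0}

```text
clock: 11.12
position: [0.5502, -0.2727, 0.0058]
tool_rot: [[0.271, -0.963, -0.0], [-0.963, -0.271, 0.0], [-0.0, 0.0, -1.0]]
ft_force: [0.4, 0.6, -0.6]
width: 0.0497
grasp_force: 31.5
```

Request:
drive_tool:
  plan:
    - {"tx":0,"ty":0,"tz":0.7,"yaw":0}
    - {"tx":0,"ty":0,"tz":1.4,"yaw":0}
    - {"tx":0,"ty":0,"tz":1.8,"yaw":0}
    - {"tx":0,"ty":0,"tz":1.8,"yaw":0}

```text
clock: 11.62
position: [0.5502, -0.2727, 0.004]
tool_rot: [[0.271, -0.963, -0.0], [-0.963, -0.271, 0.0], [-0.0, 0.0, -1.0]]
ft_force: [1.3, 0.0, -1.5]
width: 0.0498
grasp_force: 31.5
```

Request:
drive_tool:
  plan:
    - {"tx":0,"ty":0,"tz":0.4,"yaw":0}
    - {"tx":0,"ty":0,"tz":0.8,"yaw":0}
    - {"tx":0,"ty":0,"tz":1.2,"yaw":0}
    - {"tx":0,"ty":0,"tz":1.2,"yaw":0}

```text
clock: 12.12
position: [0.5503, -0.2728, 0.0036]
tool_rot: [[0.271, -0.963, 0.0], [-0.963, -0.271, -0.001], [0.001, -0.0, -1.0]]
ft_force: [-3.7, 3.1, 12.4]
width: 0.0496
grasp_force: 32.8
```

Contact with 12 N, so it's down. Releasing.

Request:
drive_tool:
  plan:
    - {"tx":0,"ty":0,"tz":-0.6,"yaw":0}
    - {"tx":0,"ty":0,"tz":-0.6,"yaw":0}

```text
clock: 12.38
position: [0.5503, -0.2727, 0.0037]
tool_rot: [[0.271, -0.963, 0.0], [-0.963, -0.271, -0.0], [0.0, -0.0, -1.0]]
ft_force: [-2.0, 1.4, 7.5]
width: 0.0495
grasp_force: 32.3
```

Request:
drive_tool:
  plan:
    - {"tx":0,"ty":0,"tz":0,"yaw":0}
    - {"tx":0,"ty":0,"tz":0,"yaw":0}
    - {"tx":0,"ty":0,"tz":0,"yaw":0}
    - {"tx":0,"ty":0,"tz":0,"yaw":0}
  hand: -1

```text
clock: 12.88
position: [0.5503, -0.2727, 0.0033]
tool_rot: [[0.271, -0.963, -0.0], [-0.963, -0.271, 0.0], [-0.0, 0.0, -1.0]]
ft_force: [-0.0, 0.4, -0.1]
width: 0.0857
grasp_force: 0.0
```

Request:
drive_tool:
  plan:
    - {"tx":0,"ty":0,"tz":-5,"yaw":0}
    - {"tx":0,"ty":0,"tz":-20,"yaw":0}
    - {"tx":0,"ty":0,"tz":-50,"yaw":0}
    - {"tx":0,"ty":0,"tz":-90,"yaw":0}
    - {"tx":0,"ty":0,"tz":-130,"yaw":0}
    - {"tx":0,"ty":0,"tz":-165,"yaw":0}
    - {"tx":0,"ty":0,"tz":-180,"yaw":0}
    - {"tx":0,"ty":0,"tz":-180,"yaw":0}

```text
clock: 13.88
position: [0.5505, -0.2729, 0.1841]
tool_rot: [[0.271, -0.963, 0.001], [-0.963, -0.271, -0.001], [0.001, -0.001, -1.0]]
ft_force: [-0.4, -0.2, -0.4]
width: 0.0855
grasp_force: 0.0
```

```bash
python3 - <<'E'
from h import *
import pickle
s=env.state();print(s["clock"],np.array(s["position"]).round(4),np.round(s["ft_force"],2),s["width"],np.round(s["q"],1))
w=grab("wrist");f=grab("scene");t=grab("top");pickle.dump((w,f,t,s),open("p2.pkl","wb"))
P=dep(w,[(x,y) for y in range(130,260,2) for x in range(220,350,2)])
k=(P[:,2]>.010)&(P[:,2]<.022)&(np.hypot(P[:,0]-.55,P[:,1]+.272)<.05);Q=P[k]
print(len(Q),np.median(Q[:,2]),cv2.minEnclosingCircle((Q[:,:2]*1000).astype(np.float32)))
A=np.c_[Q[:,:2]-Q[:,:2].mean(0),np.ones(len(Q))];print(np.degrees(np.linalg.lstsq(A,Q[:,2],rcond=None)[0][:2]))
cv2.imwrite("pics/p2.png",w["frame"])
# where to go: handle centre
R=np.array(s["tool_rot"])
print(go([.492,-.0265,.24],np.radians(15.5)))
E
```

```text
13.875 [ 0.5505 -0.2729  0.1841] [-0.4  -0.17 -0.42] 0.08545723060189347 [ -34.    24.8    4.8   69.9    0.  -139.7]
604 0.015878137765168415 ((552.1404418945312, -272.8263244628906), 25.94390106201172)
[0.11037667 0.16351623]
[-252.4, -11.0, -57.5, np.float64(0.2)]
```

View pics/p2.png

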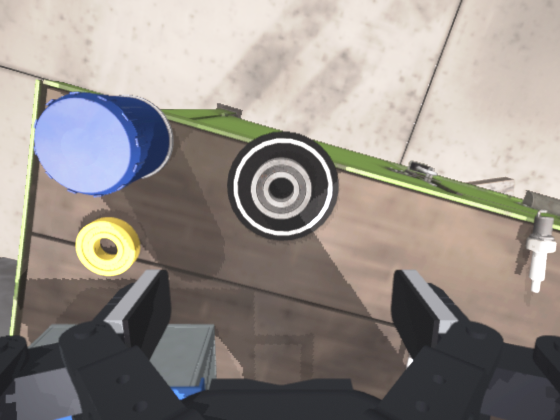

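The wrist view shows bearing A at (282,187), inside the white ring centred at (283,186), and depth says it's flat. Next, the handle.

Request:
drive_tool:
  plan:
    - {"tx":-15,"ty":-1,"tz":-10,"yaw":0}
    - {"tx":-50,"ty":-2,"tz":-25,"yaw":0}
    - {"tx":-95,"ty":-4,"tz":-40,"yaw":0}
    - {"tx":-140,"ty":-6,"tz":-55,"yaw":0}
    - {"tx":-185,"ty":-8,"tz":-58,"yaw":0}
    - {"tx":-225,"ty":-10,"tz":-58,"yaw":0}
    - {"tx":-248,"ty":-11,"tz":-58,"yaw":0}
    - {"tx":-252,"ty":-11,"tz":-58,"yaw":0}
    - {"tx":-252,"ty":-11,"tz":-58,"yaw":0}
    - {"tx":-252,"ty":-11,"tz":-58,"yaw":0}

```text
clock: 15.28
position: [0.4926, -0.0278, 0.2413]
tool_rot: [[0.27, -0.963, -0.0], [-0.963, -0.27, -0.0], [-0.0, 0.0, -1.0]]
ft_force: [0.5, -0.2, 0.5]
width: 0.0853
grasp_force: 0.0
```

```bash
python3 - <<'E'
from h import *
import pickle
s=env.state();print(s["clock"],np.array(s["position"]).round(4),np.round(s["q"],1))
w=grab("wrist");pickle.dump((w,s),open("h1.pkl","wb"))
u=np.array([np.cos(np.radians(15.5)),np.sin(np.radians(15.5)),0]);v=np.array([-u[1],u[0],0]);c=np.array([.492,-.0276,.088])
print(proj(w,[c,c+.06*v,c-.06*v,c+.054*u]).round(0).tolist())
cv2.imwrite("pics/h1.png",w["frame"])
E
```

```text
15.275 [ 0.4926 -0.0278  0.2413] [ -12.7   11.8   -5.7   72.5   -0.  -118.4]
[[283.0, 193.0], [283.0, 262.0], [284.0, 118.0], [217.0, 193.0]]
```

View pics/h1.png

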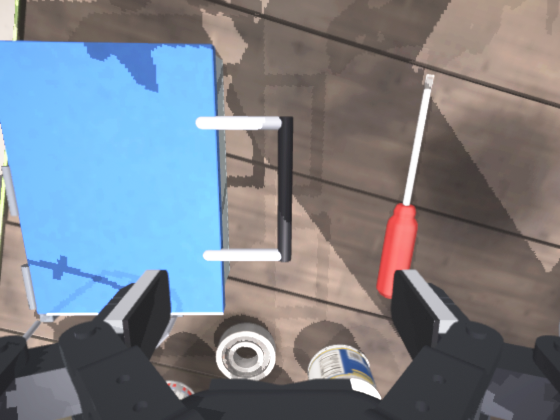

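The bar runs (287,117)–(286,262), centre about (286,190), 3 px from the prediction. The screwdriver is well clear, at (410,200). Fully open, the finger backs (57 mm from centre) would hit the lid edge (54 mm), so I'll go down half open.

```bash
python3 - <<'E'
from h import *
import pickle
w,s=pickle.load(open("h1.pkl","rb"));w1=pickle.load(open("w1.pkl","rb"));t=pickle.load(open("f0.pkl","rb"))["top"]
V=w["frame"].max(2)
def ctr(w,rows,lo,hi,th=45):
    V=w["frame"].max(2);o=[]
    for y in rows:
        k=np.where(V[y,lo:hi]<th)[0]+lo
        if len(k): o.append((k.mean(),y))
    return np.array(o)
a=ctr(w,range(135,245,5),272,300);l=np.polyfit(a[:,1],a[:,0],1);print(l,np.polyval(l,190))
P=plane(w,a,.088);d=P[-1]-P[0];print("yaw",np.degrees(np.arctan2(d[1],d[0])))
cols=np.where((V[100:280,286]<45))[0]+100;print("ends",cols.min(),cols.max())
ends=plane(w,[(np.polyval(l,cols.min()),cols.min()),(np.polyval(l,cols.max()),cols.max())],.088);print(ends.round(4),ends.mean(0).round(4))
# height: bar plane intersect: u-coordinate along case x as function of z from w and w1
u=np.array([np.cos(np.radians(15.5)),np.sin(np.radians(15.5)),0])
b=ctr(w1,range(195,280,5),100,150)
for z in(.08,.085,.088,.091,.096): print(z,(plane(w,a,z)@u).mean().round(4),(plane(w1,b,z)@u).mean().round(4))
print("dep",np.median(dep(w,a)[:,2]),dep(w,[(150,180),(100,230)])[:,2])
E
```

```text
[-1.50361129e-02  2.93132961e+02] 290.2760998030203
yaw 105.48553593013348Traceback (most recent call last):
  File "<stdin>", line 13, in <module>
    return umr_minimum(a, axis, None, out, keepdims, initial, where)
ValueError: zero-size array to reduction operation minimum which has no identity
```

```bash
python3 - <<'E'
from h import *
import pickle
w,s=pickle.load(open("h1.pkl","rb"));w1=pickle.load(open("w1.pkl","rb"))
print(w["frame"].max(2)[190,270:300].tolist());print(w1["frame"].max(2)[235,105:140].tolist())
def ctr(w,rows,lo,hi,th):
    V=w["frame"].max(2);o=[]
    for y in rows:
        k=np.where(V[y,lo:hi]<th)[0]+lo
        if len(k): o.append((k.mean(),y,len(k)))
    return np.array(o)
u=np.array([np.cos(np.radians(15.5)),np.sin(np.radians(15.5)),0]);v=np.array([-u[1],u[0],0])
a=ctr(w,range(135,245,5),272,300,80);b=ctr(w1,range(195,280,5),100,150,80)
print(a[::6].round(1).tolist(),b[::5].round(1).tolist())
for z in(.082,.088,.094): print(z,(plane(w,a[:,:2],z)@u).mean().round(4),(plane(w1,b[:,:2],z)@u).mean().round(4))
e=plane(w,[(287,117),(286,262)],.088);print("v mid",(e@v).mean().round(4),"tool",np.array(s["position"])@u,np.array(s["position"])@v)
P=dep(w,a[:,:2]);print("dep z",np.median(P[:,2]))
E
```

```text
[163, 164, 164, 165, 165, 167, 176, 144, 70, 50, 53, 56, 60, 62, 63, 61, 56, 53, 51, 46, 45, 45, 86, 106, 107, 107, 107, 106, 107, 107]
[96, 95, 96, 95, 95, 94, 94, 93, 85, 54, 39, 39, 41, 43, 43, 43, 44, 45, 42, 39, 37, 35, 34, 55, 78, 87, 91, 93, 96, 97, 96, 97, 96, 94, 94]
[[285.0, 135.0, 15.0], [285.0, 165.0, 15.0], [284.5, 195.0, 14.0], [283.6, 225.0, 7.0]] [[116.5, 195.0, 16.0], [119.5, 220.0, 16.0], [122.5, 245.0, 16.0], [125.0, 270.0, 15.0]]
0.082 0.4656 0.4647
0.088 0.4656 0.4674
0.094 0.4657 0.47
v mid -0.1581 tool 0.4673146551550627 -0.1584028360094022
dep z 0.09192812337949022
```

Request:
drive_tool:
  plan:
    - {"tx":0,"ty":1.7,"tz":12,"yaw":0}
    - {"tx":0,"ty":1.7,"tz":40,"yaw":0}
    - {"tx":0,"ty":1.7,"tz":70,"yaw":0}
    - {"tx":0,"ty":1.7,"tz":100,"yaw":0}
    - {"tx":0,"ty":1.7,"tz":115,"yaw":0}
    - {"tx":0,"ty":1.7,"tz":120,"yaw":0}
    - {"tx":0,"ty":1.7,"tz":120,"yaw":0}
  hand: 0

```text
clock: 16.2
position: [0.4908, -0.0278, 0.1212]
tool_rot: [[0.271, -0.963, -0.0], [-0.963, -0.271, 0.0], [-0.0, 0.0, -1.0]]
ft_force: [0.5, -0.4, 0.1]
width: 0.0432
grasp_force: 0.0
```

Request:
drive_tool:
  plan:
    - {"tx":0,"ty":0,"tz":10,"yaw":0}
    - {"tx":0,"ty":0,"tz":25,"yaw":0}
    - {"tx":0,"ty":0,"tz":40,"yaw":0}
    - {"tx":0,"ty":0,"tz":50,"yaw":0}
    - {"tx":0,"ty":0,"tz":52,"yaw":0}
    - {"tx":0,"ty":0,"tz":52,"yaw":0}

```text
clock: 16.95
position: [0.4911, -0.0277, 0.0696]
tool_rot: [[0.271, -0.963, 0.0], [-0.963, -0.271, -0.0], [0.0, -0.0, -1.0]]
ft_force: [-0.8, -0.3, 0.2]
width: 0.0424
grasp_force: 0.0
```

Request:
drive_tool:
  plan:
    - {"tx":0,"ty":0,"tz":0,"yaw":0}
    - {"tx":0,"ty":0,"tz":0,"yaw":0}
    - {"tx":0,"ty":0,"tz":0,"yaw":0}
    - {"tx":0,"ty":0,"tz":0,"yaw":0}
    - {"tx":0,"ty":0,"tz":0,"yaw":0}
  hand: 1
  grip_force: 30

```text
clock: 17.58
position: [0.4894, -0.0281, 0.0692]
tool_rot: [[0.271, -0.963, -0.003], [-0.963, -0.271, -0.001], [0.001, 0.003, -1.0]]
ft_force: [-8.1, -5.0, 1.6]
width: 0.011
grasp_force: 30.5
```

Bar gripped (11 mm); it sits about 1.5 mm nearer than I commanded, so I'll add that. Lifting along the arc to 30° first.

Request:
drive_tool:
  plan:
    - {"tx":0,"ty":1.3,"tz":-9.6,"yaw":0}
    - {"tx":0,"ty":0.7,"tz":-19.2,"yaw":0}
    - {"tx":0,"ty":-0.4,"tz":-28.7,"yaw":0}
    - {"tx":0,"ty":-1.8,"tz":-38.2,"yaw":0}
    - {"tx":0,"ty":-3.7,"tz":-47.6,"yaw":0}
    - {"tx":0,"ty":-6,"tz":-56.9,"yaw":0}
    - {"tx":0,"ty":-8.7,"tz":-66.2,"yaw":0}
    - {"tx":0,"ty":-11.8,"tz":-75.2,"yaw":0}
    - {"tx":0,"ty":-15.2,"tz":-84.2,"yaw":0}
    - {"tx":0,"ty":-19.1,"tz":-93,"yaw":0}
    - {"tx":0,"ty":-23.4,"tz":-101.6,"yaw":0}
    - {"tx":0,"ty":-28,"tz":-110,"yaw":0}

```text
clock: 19.08
position: [0.5157, -0.0208, 0.18]
tool_rot: [[0.27, -0.963, -0.004], [-0.963, -0.27, -0.002], [0.001, 0.005, -1.0]]
ft_force: [-16.2, -11.7, 5.4]
width: 0.0111
grasp_force: 29.6
```

A 19 N sideways force says I'm about 2 mm too far toward the hinge. I'll correct by that and go on to 55°.

Request:
drive_tool:
  plan:
    - {"tx":0,"ty":2,"tz":0,"yaw":0}
    - {"tx":0,"ty":-3,"tz":-8.2,"yaw":0}
    - {"tx":0,"ty":-8.3,"tz":-16.2,"yaw":0}
    - {"tx":0,"ty":-14,"tz":-23.9,"yaw":0}
    - {"tx":0,"ty":-20,"tz":-31.4,"yaw":0}
    - {"tx":0,"ty":-26.3,"tz":-38.6,"yaw":0}
    - {"tx":0,"ty":-32.9,"tz":-45.6,"yaw":0}
    - {"tx":0,"ty":-39.9,"tz":-52.2,"yaw":0}
    - {"tx":0,"ty":-47.1,"tz":-58.5,"yaw":0}
    - {"tx":0,"ty":-54.6,"tz":-64.5,"yaw":0}
    - {"tx":0,"ty":-62.3,"tz":-70.2,"yaw":0}
    - {"tx":0,"ty":-62.3,"tz":-70.2,"yaw":0}

```text
clock: 20.58
position: [0.5766, -0.0041, 0.2525]
tool_rot: [[0.271, -0.963, 0.0], [-0.963, -0.271, -0.003], [0.003, 0.001, -1.0]]
ft_force: [-21.7, -10.5, 28.1]
width: 0.0107
grasp_force: 32.6
```

```bash
cat > lid.py <<'E'
from h import *
import pickle,sys
s=env.state();print(s["clock"],np.array(s["position"]).round(4),np.round(s["ft_force"],1),s["width"])
u=np.array([np.cos(np.radians(15.5)),np.sin(np.radians(15.5)),0]);v=np.array([-u[1],u[0],0])
f=grab("scene");t=grab("top");pickle.dump((f,t,s),open("l1.pkl","wb"))
for n,g in(("scene",f),("top",t)):
    H,S,V=cv2.split(cv2.cvtColor(g["frame"],cv2.COLOR_BGR2HSV));y,x=np.mgrid[:420,:560]
    b=(((H>98)&(H<125)&(S>120)).astype(np.uint8));b=cv2.erode(b,np.ones((3,3)))
    p=np.c_[x[b>0],y[b>0]];P=dep(g,p)
    uu,vv=P@u,P@v
    k=(P[:,2]>.08)&(abs(vv+.158)<.105)&(uu>.5)&(uu<.72);uu,z=uu[k],P[k,2]
    if k.sum()<30: print(n,"few",k.sum());continue
    A=np.c_[uu,z]
    for i in range(4):
        c=A.mean(0);_,_,Vt=np.linalg.svd(A-c,full_matrices=False);r=(A-c)@Vt[1];A=A[abs(r)<max(.002,2*r.std())]
    d=Vt[0];print(n,len(A),"angle",np.degrees(np.arctan2(abs(d[1]),abs(d[0]))).round(2),"sd",r.std().round(4),"c",c.round(4))
zb=s["position"][2]+.019;ub=np.array(s["position"])@u;print("bar u,z",ub,zb,"angle from grasp",np.degrees(np.arcsin((zb-.088)/.22)),np.degrees(np.arctan2(zb-.088,.684-ub)))
cv2.imwrite(f"pics/{sys.argv[1]}.png",np.hstack([cv2.resize(f["frame"][20:240,200:440],(420,385)),cv2.resize(t["frame"][90:290,160:360],(380,385))]))
E
python3 lid.py l55
```

```text
20.575 [ 0.5766 -0.0041  0.2525] [-21.7 -10.5  28.1] 0.010660975811111296
scene 208 angle 53.38 sd 0.0006 c [0.6148 0.1833]
top 198 angle 53.66 sd 0.0007 c [0.6138 0.1867]
bar u,z 0.5545800166225362 0.2715401026932325 angle from grasp 56.540233871812674 54.811115045966176
```

View pics/l55.png

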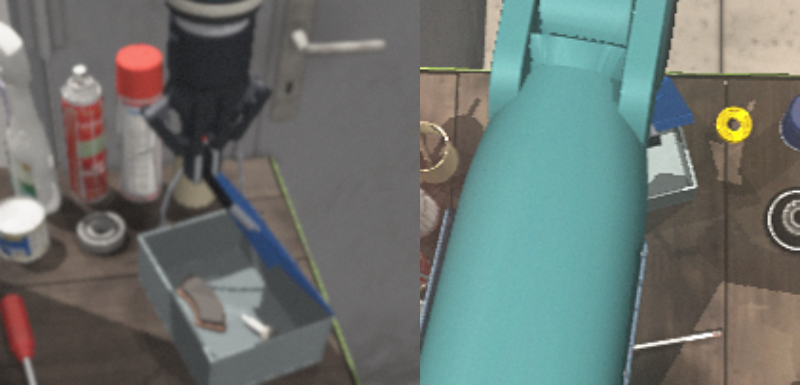

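The scene view shows the lid part open and held; vision gives about 53.5°. The force is nearly radial, outward from the hinge (37 N), so I'm too far inside the arc. I'll ease outward, then go on to 60°.

Request:
drive_tool:
  plan:
    - {"tx":0,"ty":1.2,"tz":-1.6,"yaw":0}
    - {"tx":0,"ty":2.4,"tz":-3.2,"yaw":0}
    - {"tx":0,"ty":-2.5,"tz":-6.9,"yaw":0}
    - {"tx":0,"ty":-7.7,"tz":-10.2,"yaw":0}
    - {"tx":0,"ty":-12.5,"tz":-13.3,"yaw":0}
    - {"tx":0,"ty":-17.5,"tz":-16.2,"yaw":0}
    - {"tx":0,"ty":-17.5,"tz":-16.2,"yaw":0}
    - {"tx":0,"ty":-17.5,"tz":-16.2,"yaw":0}

```text
clock: 21.68
position: [0.5951, 0.0012, 0.2661]
tool_rot: [[0.271, -0.963, 0.001], [-0.963, -0.271, -0.001], [0.001, -0.0, -1.0]]
ft_force: [2.1, -7.1, -6.1]
width: 0.0107
grasp_force: 30.6
```

```bash
python3 lid.py l60
```

```text
21.675 [0.5951 0.0012 0.2661] [ 2.1 -7.1 -6.1] 0.010678125590793463
scene 70 angle 59.42 sd 0.001 c [0.5934 0.2328]
top 122 angle 59.11 sd 0.0013 c [0.6272 0.1883]
bar u,z 0.5737925954829802 0.2851102365738486 angle from grasp 63.631441300213964 60.78976422357053
```

Vision says about 59.3°, but from few points. Independent check: cast rays through the lid's near side edge onto the vertical plane of that edge.

```bash
python3 - <<'E'
from h import *
import pickle
u=np.array([np.cos(np.radians(15.5)),np.sin(np.radians(15.5)),0]);v=np.array([-u[1],u[0],0])
f,t,s=pickle.load(open("l1.pkl","rb"))
def onv(g,p,v0):
    q=und(g,p);d=np.c_[q,np.ones(len(q))]@g["R"].T;k=(v0-g["eye"]@v)/(d@v);P=g["eye"]+d*k[:,None];return np.c_[P@u,P[:,2]]
g=f
H,S,V=cv2.split(cv2.cvtColor(g["frame"],cv2.COLOR_BGR2HSV));y,x=np.mgrid[:420,:560]
b=((H>98)&(H<128)&(S>110)&(x>300)&(x<410)&(y>90)&(y<225)).astype(np.uint8)
n,lab,st,_=cv2.connectedComponentsWithStats(b);i=1+st[1:,4].argmax();print(st[i]);m=lab==i
lo=[];hi=[]
for yy in range(st[i][1]+4,st[i][1]+st[i][3]-4,2):
    k=np.where(m[yy])[0]
    if len(k)>1: lo.append((k.min()-.5,yy));hi.append((k.max()+.5,yy))
for nm,e in(("left",lo),("right",hi)):
    Q=onv(g,e,-.158-.11);h=len(Q)
    for a,c in((0,h),(0,h//2),(h//2,h)):
        A=Q[a:c];B=A
        for _ in range(4):
            m0=B.mean(0);_,_,Vt=np.linalg.svd(B-m0,full_matrices=False);r=(B-m0)@Vt[1];B=B[abs(r)<max(.001,2*r.std())]
        print(nm,a,c,len(B),np.degrees(np.arctan2(-Vt[0][1],Vt[0][0]))%180,B[0].round(3),B[-1].round(3),r.std().round(4))
big=cv2.resize(g["frame"][80:230,290:420],(650,750)[:2],interpolation=2)[:600]
big=cv2.resize(g["frame"][75:225,250:450],(800,600),interpolation=2)
for j,(a,c) in enumerate(((lo,(0,255,0)),(hi,(0,0,255)))):
    for p in a: cv2.circle(big,(int((p[0]-250+.5)*4),int((p[1]-75+.5)*4)),2,c,-1)
cv2.imwrite("pics/edge.png",big)
E
```

```text
[326 114  58  77 342]
left 0 33 32 57.049100951593076 [0.513 0.355] [0.646 0.147] 0.0016
left 0 16 16 58.69585829707852 [0.513 0.355] [0.559 0.279] 0.0004
left 16 33 17 55.30988877191949 [0.562 0.273] [0.646 0.147] 0.0014
right 0 33 26 57.7798059853565 [0.523 0.352] [0.651 0.145] 0.0013
right 0 16 14 62.29307138520024 [0.523 0.352] [0.558 0.288] 0.0007
right 16 33 17 59.113582982730286 [0.577 0.267] [0.651 0.145] 0.0006
```

View pics/edge.png

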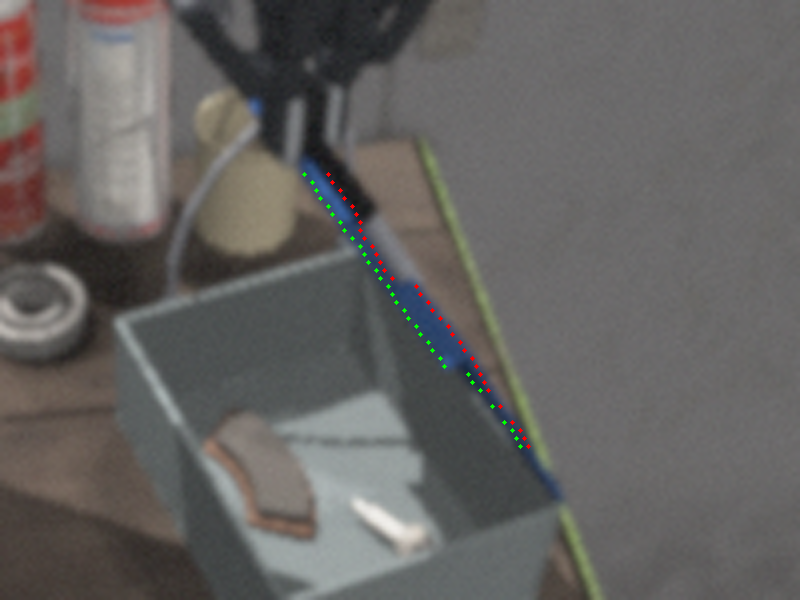

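The crop shows the lid's near side edge as the red dots from (416,286) to the hinge corner (560,497). That gives 59.1°, matching depth (59.1–59.4°). I'll nudge by 0.8°.

Request:
drive_tool:
  plan:
    - {"tx":0.3,"ty":-1.2,"tz":-0.7,"yaw":0}
    - {"tx":0.5,"ty":-2.4,"tz":-1.4,"yaw":0}
    - {"tx":0.5,"ty":-2.4,"tz":-1.4,"yaw":0}
    - {"tx":0.5,"ty":-2.4,"tz":-1.4,"yaw":0}
    - {"tx":0.5,"ty":-2.4,"tz":-1.4,"yaw":0}
    - {"tx":0.5,"ty":-2.4,"tz":-1.4,"yaw":0}

```text
clock: 22.52
position: [0.5971, 0.0017, 0.2673]
tool_rot: [[0.271, -0.963, 0.0], [-0.963, -0.271, -0.0], [0.0, -0.0, -1.0]]
ft_force: [0.5, -5.5, -5.2]
width: 0.0107
grasp_force: 30.8
```

```bash
python3 lid.py l61; python3 - <<'E'
from h import *
import pickle
f,t,s=pickle.load(open("l1.pkl","rb"))
print(np.round(s["qd"],2))
for n,g in(("scene",f),("top",t)):
    P=dep(g,[(x,y) for y in range(0,420) for x in range(0,560)])
    k=(P[:,2]>.012)&(P[:,2]<.023)&(np.hypot(P[:,0]-.55,P[:,1]+.272)<.045);Q=P[k];print(n,len(Q),((np.percentile(Q,3,0)+np.percentile(Q,97,0))/2).round(4) if len(Q) else "")
E
```

```text
22.525 [0.5971 0.0017 0.2673] [ 0.5 -5.5 -5.2] 0.010661747011224122
scene 70 angle 58.86 sd 0.0011 c [0.5973 0.2307]
top 128 angle 59.85 sd 0.001 c [0.6299 0.1866]
bar u,z 0.5758360492264488 0.2862743671112922 angle from grasp 64.32248332186316 61.38635655648967
[-0.03  0.02 -0.03  0.03 -0.    0.  ]
scene 522 [ 0.5489 -0.2757  0.0155]
top 227 [ 0.5504 -0.272   0.0151]
  return _methods._mean(a, axis=axis, dtype=dtype,
  ret = ret.dtype.type(ret / rcount)
```

The lid is at about 60° and the hold is steady. The bearing is in the middle of the mat, flat. Handing in.

```bash
python3 -c "
from plant import env
print(env.job_done())"
```

```text
the job is handed in; nothing more can be done
None
```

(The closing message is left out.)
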